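# Thread a punch through the two guides of a bookbinder's punch stand

### The arm

A 6-joint arm with a two-finger parallel gripper is mounted at the origin on the work surface. World frame = base frame: x ahead of the robot, y to its left, z up, the work surface at z = 0. Lengths are in m, angles in rad, forces in N, time in s.
With the tool pointing down it reaches from about 0.425 to 0.925 m from the base axis. Payload 12.5 kg.
Tool frame: the origin (TCP) lies at the very end of the fingers, on their centre line; the grasp point (between the pads) lies 19 mm behind it; x points along the fingers, z is the direction in which the jaws open and shut, and the axes are right-handed (so a half turn about x gives the same grasp; the last joint's range is limited). The gripper opens to 85 mm and grips with 20 to 120 N. Pads are 22 mm wide; open, the fingers measure 114 mm over their backs; the gripper's body (76 mm by 85 mm) begins 54 mm behind the grasp point. The pads swing forward as they close: fully open they stand 13 mm farther back than shut.
Start: joints at [-1.293, 0.491, 1.559, -0, 1.092, -0.106], TCP at [0.234, -0.58, 0.231] pointing down, gripper open.
Joint ranges: [-3.1, 3.1], [-0.84, 2.19], [0.05, 2.79], [-1.13, 4.28], [0.06, 2.93], [-2.69, 2.69]. Speed limits (rad/s): [2.22, 2.22, 2.79, 3.14, 3.14, 3.14].

### API

Orientations are given as a unit quaternion [w, x, y, z].
In Python, from station import monitor, eyes, order gives the robot as it stands.
- The arm moves only by the tool move_arm, never from a script. Its argument "motion" is a list of rows, each an object of numbers: "tx", "ty", "tz": the shift along the tool's x, y, z in m; "ax", "ay", "az": the turn, a rotation vector about the tool's x, y, z in degrees; "gripper": the closure, from -1 (fully open) to 1 (shut), so that 0 is half open. In form: [{"tx": .., "ty": .., "tz": .., "ax": .., "ay": .., "az": .., "gripper": ..}, ...]. A call has 1 to 20 rows; each row is the pose to reach, as a shift and turn from the pose commanded when the call began, along the tool's axes at that moment; what a row does not reach only later rows make up. A row lasts 1/8 s, in which the tool goes at most 62.5 mm and 10.7 degrees, less where a joint would pass 70% of its speed; a pose out of reach is approached as far as the arm can. A call with a gripper value outside its range is refused whole. The fingers move at their own pace and stop on an object; "grip_force" is the grip in N (left out, the last holds). Time passes only in rows, so rows that repeat a pose let the fingers close. It gives the time, the measured TCP pose, the force and the opening at its end, in the units of the state.
- monitor.sense(): the state, without advancing time (a new reading comes with each control period).
- eyes.read_camera(name): name is "scene" or "top"; returns (picture, depth): 384x512x3 uint8, red, green, blue; 384x512 float32, m along the optical axis (not along the pixel's ray), 0 where there is no reading.
- eyes.calibration(name): a dict with "vfov" (degrees; the focal length in pixels is half the picture's height over the tangent of half this angle, whatever the lens; pixels are square), "cx", "cy" (the principal point, pixels), "extrinsics" (4x4, takes a point from world to camera coordinates). Camera axes: x right, y down, z forward; pixel columns grow to the right and rows downward; lengths in m; the calibration is good to about 2 mm. A picture is of the moment at which its call begins. calibration takes no time and is no camera call.
- order.job_done(): hands the job in, once; it reports no verdict.
The state is a dict: "t": time; "joint_pos": joint angles; "joint_velocities": joint speeds; "joint_efforts": joint torques, N m; "position": TCP position; "tool_rot": TCP orientation; "force": force on the tool from outside, world axes, zero at the start; "ft_torque": the same for the moment, N m; "finger_gap": opening from 0.0 (shut) to 1.0 (fully open).
Only numpy, scipy, OpenCV 4.12 (cv2) and the standard library are available. Lean on these libraries where they do the work, as an engineer would, in place of code of your own. Each camera call takes 0.05 s, during which the arm holds its last target.

### The job

Take the punch with the red sleeve out of the wooden block and thread it, tip first, straight down through both brass guides of the punch stand, the upper one and then the lower one. Finish while still holding it there: the tip hanging about half a centimetre above the cover board without touching it, so that the pencil mark can still be slid into line underneath. Do not bang the tip on the board, and leave the board, the other punches, the mallet and the roll of tape where they are.

Things in the scene. Friction and masses are not known exactly. Their poses are not given: they have to be found in the camera images.
- punch_red: the punch to use: a loose round steel rod, 156 mm long over all, about 0.12 kg (varies), standing upright in one of the three holes of the block (any of them). Its origin is the centre of its lower end, the tip; its z axis runs up the rod. From the tip upwards: an 8 mm cutting end (12 mm long), a cone widening to the shank at 26 mm, the 12 mm shank up to 106 mm, a round red sleeve 20 mm in diameter from 106 to 150 mm, a steel head 14 mm in diameter up to 156 mm
- red_sleeve (a point): middle of the red sleeve, on the punch's axis 128 mm above the tip and 28 mm below the top of the head: the place to grip
- punch_blue: a like punch with a blue sleeve, same sizes but for its 7 to 9 mm cutting end, in another hole of the block; leave it alone. Origin at its tip
- punch_yellow: a like punch with a yellow sleeve, same sizes but for its 7 to 9 mm cutting end, in another hole of the block; leave it alone. Origin at its tip
- block: wooden block, fixed to the table, 66 x 204 x 70 mm (its x, y, z), turned about the vertical. Origin: centre of its underside. Three upright 14 mm holes in a row along its y axis, at y = -66, 0 and 66 mm, 52 mm deep: the punches stand on the hole floors, 18 mm above the table
- stand: grey punch stand, fixed to the table, turned about the vertical. Origin: on the common vertical axis of its two guides, at table height. Base plate 16 mm thick, x from -90 to 145 mm, y from -75 to 75 mm in its own axes; on it a white 130 mm square pad whose top is 26 mm above the table, centred under the guides; a 30 mm column at x = +110 mm carries two level arms (the column ends at 134 mm) with the guides at their ends, open towards -x
- upper_guide (a point): centre of the upper mouth of the upper brass bushing, 128 mm above the table. Both bushings: bore 15 mm, 22 mm long, 27 mm outside, in a 40 mm round boss; straight bore. Its lower end is 106 mm above the table
- lower_guide (a point): centre of the upper mouth of the lower brass bushing, 80 mm above the table, straight below the upper one; its lower end is 58 mm above the table
- cover_board: loose book-cover board, 105 x 148 x 3 mm, 80 g, taupe with pale rings and a small black pencil cross, lying on the stand's pad under the guides; its top is 29 mm above the table. Origin: centre of its underside
- mallet: loose wooden mallet lying beyond the work, head 64 mm in diameter and 88 mm long, handle 190 mm; leave it alone. Origin: under the head
- tape_roll: loose roll of paper tape lying flat beyond the work, 104 mm in diameter, 24 mm high; leave it alone. Origin: centre of its underside
Not all that is in view belongs to the job. What is shaped like the punch_red but turquoise is not meant.

How it is judged:
On the way, in this order (a step that is already met when the one before it is completed fails the run):
1. the red punch is held and drawn up clear of the block (z of punch_red in the frame of block above 0.075 m and contact force between the fingers and punch_red above 1 N), for 0.1 s.
2. its tip has come down through the upper guide (z of punch_red in the frame of stand below 0.1 m and horizontal distance between punch_red and stand below 0.008 m and contact force between the fingers and punch_red above 1 N), for 0.05 s.
At the end, for the whole second after the job is handed in: the red punch is gripped by the fingers, upright through both guides (tip within 5 mm of their axis, tilt under 0.06 rad), tip 1.5 to 13 mm above the board and off it; board and other punches moved under 15 mm, mallet and tape under 20 mm, the board flat on its pad (z of punch_red in the frame of stand between 0.0305 and 0.042 m and horizontal distance between punch_red and stand below 0.005 m and angle between the z axis of punch_red and the z axis of stand, either way round below 0.06 rad and contact force between the fingers and punch_red above 2 N and contact force between punch_red and cover_board below 0.1 N and distance of each of cover_board, punch_blue, punch_yellow from where it was at the start of the episode below 0.015 m and height (world z) of cover_board below 0.03 m and distance of each of mallet, tape_roll from where it was at the start of the episode below 0.02 m); the arm keeps its last pose, push and grip.
It fails at once if the punch bangs on the cover board (over 30 N) (contact force between punch_red and cover_board above 30 N).
It fails at once if the cover board is shifted by more than 15 mm (distance of cover_board from where it was at the start of the episode above 0.015 m).
It fails at once if another punch is taken or knocked (moved more than 15 mm) (distance of any of punch_blue, punch_yellow from where it was at the start of the episode above 0.015 m).
It fails at once if mallet or tape is moved more than 20 mm (distance of any of mallet, tape_roll from where it was at the start of the episode above 0.02 m).
It also fails if it takes over 45 s, if anything falls off the work surface, if the arm or the gripper's body presses on something with over 40 N, if the wrist force passes 120 N, or if a joint passes its speed limit or range.

## Working session

There is one attempt and no reset: what is moved stays moved. The work goes in short steps, Python scripts to look and compute and a tool call to move; the robot and the scene stay as the last step left them, time stands still between calls to the robot, and variables do not carry over. Pictures are saved under pics/ and viewed, and the job is handed in when it is done.

Besides the shell and the picture viewer there is one more tool, called as name(argument=value, ...), one argument or row to a line, values as JSON. move_arm: Moves the arm, as the interface text tells. Its arguments: {"type":"object","properties":{"motion":{"type":"array","items":{"type":"object","properties":{"tx":{"type":"number"},"ty":{"type":"number"},"tz":{"type":"number"},"ax":{"type":"number"},"ay":{"type":"number"},"az":{"type":"number"},"gripper":{"type":"number"}}}},"grip_force":{"type":"number"}},"required":["motion"]}

```bash
mkdir -p pics; ls; python3 - <<'E'
from station import monitor, eyes, order
import cv2,numpy as np
print(monitor.sense())
for n in ("scene","top"):
    p,d=eyes.read_camera(n); np.savez(f"{n}0.npz",p=p,d=d)
    cv2.imwrite(f"pics/{n}0.png",cv2.resize(p[:,:,::-1],(800,600)))
    print(n,eyes.calibration(n),(d==0).mean())
E
```

```text
pics
{'t': 0.0, 'joint_pos': array([-1.29261279e+00,  4.91584072e-01,  1.55950104e+00, -7.17225236e-06,
        1.09169440e+00, -1.05579189e-01]), 'joint_velocities': array([-6.75987535e-04,  1.52455911e-03, -3.43576755e-04,  5.81102016e-04,
       -1.44287824e-03, -1.47105775e-05]), 'joint_efforts': array([-2.64266782e-03, -6.18446016e+01, -2.61591876e+01, -1.65975448e-04,
        3.92765505e-03,  2.49573111e-05]), 'position': array([ 0.23397065, -0.57928618,  0.23069475]), 'tool_rot': array([ 0.58585454,  0.39573783,  0.58649981, -0.39520121]), 'force': array([-0.24732628,  0.43617772,  0.85384433]), 'ft_torque': array([0.02773361, 0.0086396 , 0.00212491]), 'finger_gap': 1.0005320101876156}
scene {'vfov': 42.95155785919537, 'cx': 262.18618405664233, 'cy': 190.9720229741186, 'extrinsics': array([[-3.98338096e-01,  9.17238377e-01, -7.21519863e-04,
         2.30475057e-01],
       [ 7.20057918e-01,  3.12219131e-01, -6.19706228e-01,
        -3.66418066e-01],
       [-5.68193063e-01, -2.47372135e-01, -7.84833530e-01,
         1.48599439e+00],
       [ 0.00000000e+00,  0.00000000e+00,  0.00000000e+00,
         1.00000000e+00]])} 0.0038655598958333335
top {'vfov': 57.2573981219945, 'cx': 252.04992750141602, 'cy': 188.47919019475916, 'extrinsics': array([[-0.01323835, -0.99978389,  0.01602899,  0.01485078],
       [-0.99252811,  0.01119431, -0.12150157,  0.59435195],
       [ 0.12129588, -0.01751771, -0.99246181,  0.88879165],
       [ 0.        ,  0.        ,  0.        ,  1.        ]])} 0.0040283203125
```

View pics/scene0.png

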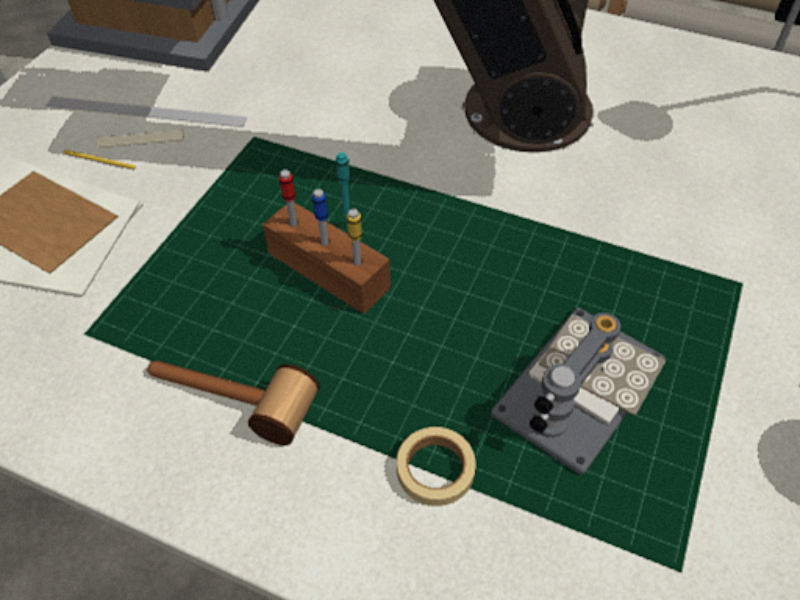

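View pics/top0.png

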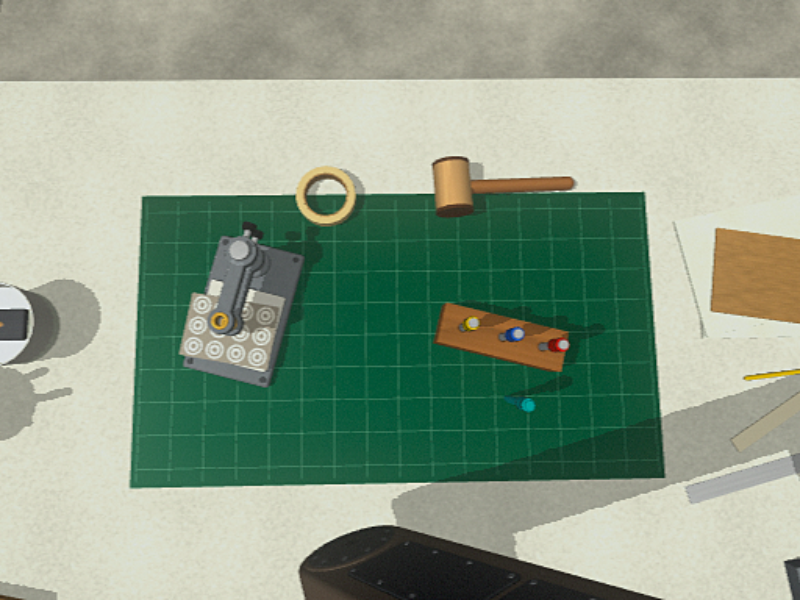

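The red punch is in the block's right-hand hole in the top view, at about (560,345). The turquoise decoy stands nearer the robot at (528,405). The upper guide is at (221,321) in the top view and (606,323) in the scene view. Next I'll measure these points.

```bash
cat > h.py <<'E'
import numpy as np, cv2
from station import monitor, eyes, order
def cal(n):
    c=eyes.calibration(n); f=192/np.tan(np.radians(c["vfov"]/2)); return f,c["cx"],c["cy"],np.array(c["extrinsics"])
def ray(n,uv):
    f,cx,cy,E=cal(n); R=E[:3,:3]; o=-R.T@E[:3,3]
    d=R.T@np.array([(uv[0]-cx)/f,(uv[1]-cy)/f,1.]); return o,d/np.linalg.norm(d)
def onz(n,uv,z):
    o,d=ray(n,uv); return o+d*(z-o[2])/d[2]
def tri(a,b):
    o1,d1=ray("scene",a); o2,d2=ray("top",b)
    s=np.linalg.lstsq(np.c_[d1,-d2],o2-o1,rcond=None)[0]
    p,q=o1+s[0]*d1,o2+s[1]*d2; return (p+q)/2,np.linalg.norm(p-q)
def proj(n,P):
    f,cx,cy,E=cal(n); p=E[:3,:3]@P+E[:3,3]; return np.array([f*p[0]/p[2]+cx,f*p[1]/p[2]+cy])
def pcl(n,d):
    f,cx,cy,E=cal(n); v,u=np.mgrid[:384,:512]
    P=np.stack([(u-cx)/f*d,(v-cy)/f*d,d],-1); return (P-E[:3,3])@E[:3,:3]
RNG={"red":[((0,130,60),(8,255,255)),((172,130,60),(180,255,255))],"blue":[((108,130,50),(130,255,255))],"yellow":[((22,130,90),(32,255,255))],"turq":[((85,100,60),(100,255,255))],"gold":[((14,130,90),(24,255,255))]}
def mask(p,c):
    h=cv2.cvtColor(p,cv2.COLOR_RGB2HSV); return sum(cv2.inRange(h,np.array(a),np.array(b)) for a,b in RNG[c])
def blobs(p,c,mn=8):
    n,l,s,ce=cv2.connectedComponentsWithStats(mask(p,c)); return [(s[i].tolist(),ce[i].round(2).tolist()) for i in range(1,n) if s[i,4]>=mn]
E
python3 - <<'E'
from h import *
for n in ("scene","top"):
    z=np.load(n+"0.npz"); p=z["p"]
    for c in RNG: print(n,c,blobs(p,c)[:12])
s=np.load("scene0.npz")["p"];t=np.load("top0.npz")["p"]
A=lambda im,x,y,w,h,k:cv2.resize(im[y:y+h,x:x+w,::-1],None,fx=k,fy=k,interpolation=cv2.INTER_NEAREST)
a=np.hstack([A(s,165,90,80,90,5),A(s,350,190,80,90,5)])
cv2.imwrite("pics/sc.png",a)
a=np.hstack([A(t,275,185,100,90,4),A(t,105,160,100,90,4)])
cv2.imwrite("pics/tc.png",a)
E
```

```text
scene red [([179, 111, 10, 18, 116], [183.86, 120.28])]
scene blue [([200, 123, 10, 18, 108], [204.81, 132.47])]
scene yellow [([41, 96, 45, 12, 96], [62.72, 101.48]), ([222, 136, 9, 6, 25], [226.4, 139.2]), ([224, 142, 8, 12, 56], [227.45, 147.38])]
scene turq [([215, 98, 8, 7, 43], [218.58, 101.09]), ([216, 105, 8, 37, 160], [220.28, 119.44])]
scene gold [([389, 6, 5, 2, 8], [391.0, 6.5]), ([125, 15, 3, 6, 8], [125.62, 17.38]), ([41, 96, 45, 12, 101], [63.0, 101.57]), ([0, 110, 75, 64, 1918], [30.38, 141.05]), ([222, 137, 9, 5, 23], [226.48, 139.43]), ([223, 142, 9, 12, 68], [226.96, 147.22]), ([382, 202, 12, 10, 84], [387.26, 206.76]), ([384, 220, 5, 5, 17], [386.47, 222.29]), ([187, 270, 5, 7, 9], [189.33, 273.0]), ([260, 281, 11, 16, 36], [264.97, 287.28])]
top red [([351, 216, 13, 9, 63], [355.44, 220.43])]
top blue [([323, 209, 12, 9, 47], [327.4, 213.7])]
top yellow [([296, 202, 11, 10, 43], [300.07, 206.95]), ([476, 236, 36, 7, 99], [493.59, 239.51])]
top turq [([323, 254, 20, 10, 119], [333.74, 257.65])]
top gold [([277, 104, 21, 29, 279], [287.17, 120.31]), ([205, 111, 9, 2, 9], [209.0, 111.11]), ([301, 113, 66, 11, 371], [332.81, 117.8]), ([216, 114, 6, 7, 9], [218.89, 116.67]), ([455, 146, 57, 61, 2958], [483.93, 176.07]), ([279, 194, 85, 44, 1664], [319.34, 215.75]), ([135, 200, 11, 11, 76], [140.18, 204.82]), ([503, 236, 9, 4, 12], [506.42, 237.5])]
```

View pics/sc.png

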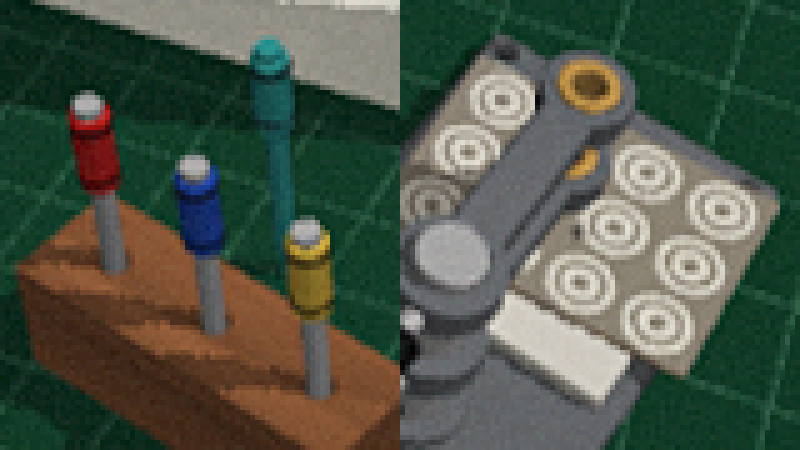

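View pics/tc.png

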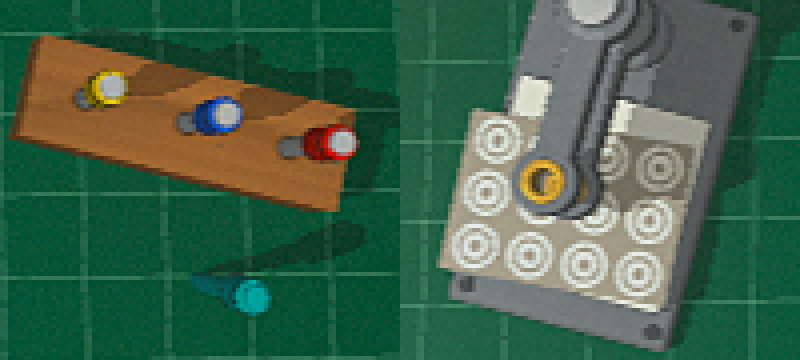

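The crops show the red head at about (182,110.5) in the scene view and (359.7,220.2) in the top view. The upper brass ring is centred at about (387.5,206.5) in scene and (140,205) in top.

```bash
python3 - <<'E'
from h import *
S=np.load("scene0.npz");T=np.load("top0.npz")
def head(p,box):
    x,y,w,h=box; hs=cv2.cvtColor(p,cv2.COLOR_RGB2HSV)[y:y+h,x:x+w]
    m=((hs[...,1]<60)&(hs[...,2]>140)).astype(np.uint8)
    n,l,s,c=cv2.connectedComponentsWithStats(m); i=1+s[1:,4].argmax(); return c[i]+[x,y],s[i].tolist()
for nm,a,b in (("red",(176,104,14,12),(354,214,14,12)),("blue",(196,118,14,10),(326,206,14,14)),("yel",(219,130,14,12),(297,199,14,14))):
    ca,sa=head(S["p"],a); cb,sb=head(T["p"],b)
    print(nm,ca,sa,cb,sb,"\n tri",tri(ca,cb),"\n z174",onz("scene",ca,.174),onz("top",cb,.174))
def ring(p,box):
    x,y,w,h=box; m=np.zeros(p.shape[:2],np.uint8); m[y:y+h,x:x+w]=mask(p,"gold")[y:y+h,x:x+w]
    c=max(cv2.findContours(m,0,1)[0],key=cv2.contourArea); return cv2.fitEllipse(cv2.convexHull(c))
ra=ring(S["p"],(378,198,20,18)); rb=ring(T["p"],(130,196,20,20)); print(ra,rb)
print("ring tri",tri(ra[0],rb[0]),onz("scene",ra[0],.128),onz("top",rb[0],.128))
# table/mat heights & depth checks, stand & block clouds
for n,D in (("scene",S),("top",T)):
    P=pcl(n,D["d"]); hs=cv2.cvtColor(D["p"],cv2.COLOR_RGB2HSV)
    g=(hs[...,0]>60)&(hs[...,0]<85)&(hs[...,1]>100)&(D["d"]>0); print(n,"mat z",np.median(P[g][:,2]))
    b=(P[...,2]>.064)&(P[...,2]<.076)&(D["d"]>0)&(hs[...,0]<16)&(hs[...,1]>90)
    near=np.hypot(P[...,0]-.56,P[...,1]+.2)<.25
    q=P[b&near][:,:2]; r=cv2.minAreaRect((q*1000).astype(np.float32)); print(" blocktop",len(q),r,np.median(P[b&near][:,2]))
    f,cx,cy,E=cal(n)
    m=(P[...,2]>.12)&(P[...,2]<.14)&(D["d"]>0)&(P[...,1]>0)&(P[...,0]>.3)
    q=P[m]; print(" arm",len(q),q.mean(0)); 
    c=cv2.minAreaRect((q[:,:2]*1000).astype(np.float32)); print("  ",c)
o,d=ray("top",(333,257)); print("turq top",onz("top",(337,259),.16))
E
```

```text
red [182.  110.5] [4, 5, 5, 4, 16] [360.39285714 220.17857143] [4, 4, 6, 6, 28] 
 tri (array([ 0.50446224, -0.23076833,  0.17558441]), np.float64(0.00311799626420107)) 
 z174 [ 0.50309063 -0.23352172  0.174     ] [ 0.50399509 -0.22972997  0.174     ]
blue [203.29411765 122.70588235] [5, 3, 6, 4, 17] [331.39285714 213.17857143] [3, 5, 6, 6, 28] 
 tri (array([ 0.52080954, -0.16692795,  0.17593435]), np.float64(0.003464115908759265)) 
 z174 [ 0.51928439 -0.16986409  0.174     ] [ 0.52032159 -0.16571208  0.174     ]
yel [225.63157895 135.52631579] [4, 4, 6, 4, 19] [302.57142857 206.17857143] [3, 5, 6, 6, 28] 
 tri (array([ 0.53711291, -0.10324781,  0.17613999]), np.float64(0.0034305522309817267)) 
 z174 [ 0.53556044 -0.10603981  0.174     ] [ 0.53667921 -0.10195173  0.174     ]
((387.3874816894531, 206.72903442382812), (9.035664558410645, 12.194428443908691), 109.55215454101562) ((140.09925842285156, 204.72621154785156), (10.350442886352539, 10.728178977966309), 50.75629806518555)
ring tri (array([0.54820618, 0.2699262 , 0.1294793 ]), np.float64(0.0028826270690404717)) [0.54775921 0.26860332 0.128     ] [0.54789985 0.27179874 0.128     ]
scene mat z 0.002159939664218559
 blocktop 1601 ((593.6071166992188, -122.08645629882812), (352.3336486816406, 182.12142944335938), 32.534305572509766) 0.07142269771190268
 arm 1093 [0.61901182 0.25050641 0.12793882]
   ((614.9139404296875, 252.39642333984375), (46.308380126953125, 176.99774169921875), 72.89913940429688)
top mat z 0.0003348063657093581
 blocktop 1680 ((604.1923828125, -177.3076171875), (207.95664978027344, 256.4781494140625), 82.6173095703125) 0.06936247895638356
 arm 884 [0.6119701  0.25194369 0.12725675]
   ((613.444091796875, 251.41307067871094), (46.277793884277344, 175.66168212890625), 76.23050689697266)
turq top [ 0.41888339 -0.17749825  0.16      ]
```

```bash
cat >> h.py <<'E'
from scipy.spatial.transform import Rotation as Ro
def toolR():
    s=monitor.sense(); q=s["tool_rot"]; return s["position"],Ro.from_quat([q[1],q[2],q[3],q[0]]).as_matrix(),s
def plan(P,zdir=None):
    p,R,s=toolR(); out=(R.T@(np.array(P)-p))*1000
    a=None
    if zdir is not None:
        X=np.array([0,0,-1.]);Z=np.array(zdir+[0])/np.linalg.norm(zdir)
        a=[np.degrees(Ro.from_matrix(R.T@np.c_[X,np.cross(Z,X),Z]).as_rotvec()),np.degrees(Ro.from_matrix(R.T@np.c_[X,-np.cross(Z,X),-Z]).as_rotvec())]
    return out.round(1),a
E
python3 - <<'E'
from h import *
p,R,s=toolR(); print(R.round(4))
print(plan([.5035,-.2315,.231],[.969,-.247]))
E
```

```text
[[-3.000e-04  9.273e-01  3.744e-01]
 [ 1.000e-03  3.744e-01 -9.272e-01]
 [-1.000e+00  1.000e-04 -1.000e-03]]
(array([   0. ,  380.1, -221.6]), [array([-5.37098384e+01, -5.05159289e-02, -3.20387128e-02]), array([ 1.26290144e+02, -3.81445926e-02,  6.01431630e-02])])
```

move_arm(
  motion=[
    {"ty": 0.038,"tz": -0.022,"ax": -5.4,"gripper": -1},
    {"ty": 0.076,"tz": -0.044,"ax": -10.7,"gripper": -1},
    {"ty": 0.114,"tz": -0.066,"ax": -16.1,"gripper": -1},
    {"ty": 0.152,"tz": -0.089,"ax": -21.5,"gripper": -1},
    {"ty": 0.19,"tz": -0.111,"ax": -26.9,"gripper": -1},
    {"ty": 0.228,"tz": -0.133,"ax": -32.2,"gripper": -1},
    {"ty": 0.266,"tz": -0.155,"ax": -37.6,"gripper": -1},
    {"ty": 0.304,"tz": -0.177,"ax": -43,"gripper": -1},
    {"ty": 0.342,"tz": -0.199,"ax": -48.3,"gripper": -1},
    {"ty": 0.38,"tz": -0.2215,"ax": -53.7,"gripper": -1},
    {"ty": 0.38,"tz": -0.2215,"ax": -53.7,"gripper": -1},
  ],
)

```text
schema error: expected keys tx, ty, tz, ax, ay, az, gripper
```

```bash
python3 - <<'E'
from h import *
p,R,s=toolR(); print(p,R.round(3),s["joint_pos"])
print(plan([.5035,-.2315,.127],[.969,-.247]))
for n in ("scene","top"):
    q,d=eyes.read_camera(n); np.savez(n+"1.npz",p=q,d=d)
    cv2.imwrite(f"pics/{n}1.png",cv2.resize(q[70:270,150:420,::-1],None,fx=2.9,fy=2.9))
E
```

```text
[ 0.23400089 -0.57933275  0.23077365] [[-0.     0.927  0.374]
 [ 0.001  0.374 -0.927]
 [-1.     0.    -0.001]] [-1.29258544e+00  4.91522019e-01  1.55938384e+00 -1.02987148e-05
  1.09169298e+00 -1.05580165e-01]
(array([ 104. ,  380.1, -221.5]), [array([-5.37098384e+01, -5.05159289e-02, -3.20387128e-02]), array([ 1.26290144e+02, -3.81445926e-02,  6.01431630e-02])])
```

View pics/scene1.png

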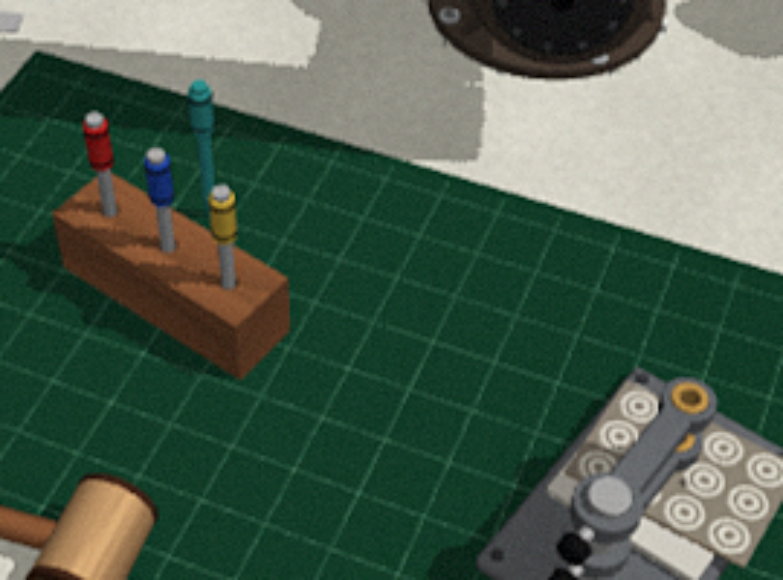

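View pics/top1.png

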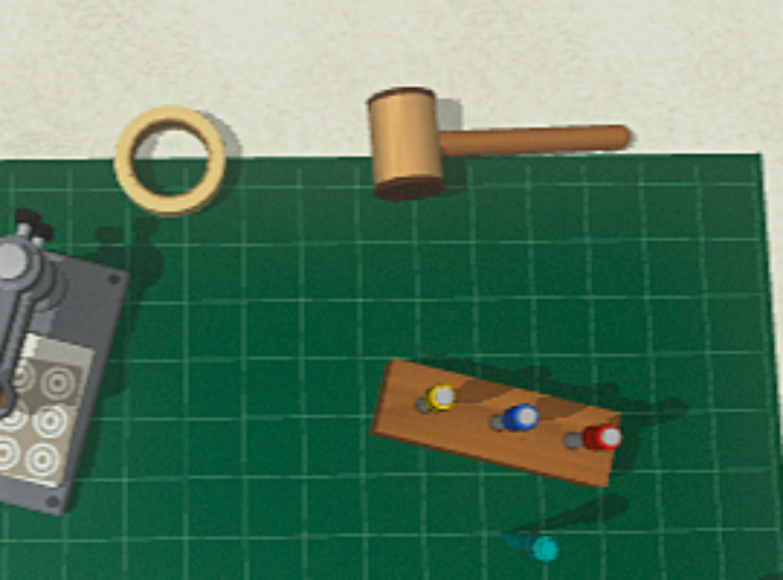

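The call was refused because every row needs all seven keys. The arm did not move and the pictures are unchanged.

move_arm(
  motion=[
    {"tx": 0,"ty": 0.038,"tz": -0.022,"ax": -5.4,"ay": 0,"az": 0,"gripper": -1},
    {"tx": 0,"ty": 0.076,"tz": -0.044,"ax": -10.7,"ay": 0,"az": 0,"gripper": -1},
    {"tx": 0,"ty": 0.114,"tz": -0.066,"ax": -16.1,"ay": 0,"az": 0,"gripper": -1},
    {"tx": 0,"ty": 0.152,"tz": -0.089,"ax": -21.5,"ay": 0,"az": 0,"gripper": -1},
    {"tx": 0,"ty": 0.19,"tz": -0.111,"ax": -26.9,"ay": 0,"az": 0,"gripper": -1},
    {"tx": 0,"ty": 0.228,"tz": -0.133,"ax": -32.2,"ay": 0,"az": 0,"gripper": -1},
    {"tx": 0,"ty": 0.266,"tz": -0.155,"ax": -37.6,"ay": 0,"az": 0,"gripper": -1},
    {"tx": 0,"ty": 0.304,"tz": -0.177,"ax": -43,"ay": 0,"az": 0,"gripper": -1},
    {"tx": 0,"ty": 0.342,"tz": -0.199,"ax": -48.3,"ay": 0,"az": 0,"gripper": -1},
    {"tx": 0,"ty": 0.38,"tz": -0.2215,"ax": -53.7,"ay": 0,"az": 0,"gripper": -1},
    {"tx": 0,"ty": 0.38,"tz": -0.2215,"ax": -53.7,"ay": 0,"az": 0,"gripper": -1},
  ],
)

```text
t: 1.58
position: [0.5046, -0.2298, 0.2311]
tool_rot: [0.702, 0.087, 0.702, -0.087]
force: [-0.8, 0.6, -0.0]
finger_gap: 0.999
```

```bash
python3 - <<'E'
from h import *
p,R,s=toolR(); print(p,R.round(3),s["joint_pos"])
print(plan([.5035,-.2315,.127],[.969,-.247]))
for n in ("scene","top"):
    q,d=eyes.read_camera(n); np.savez(n+"1.npz",p=q,d=d)
    cv2.imwrite(f"pics/{n}1b.png",cv2.resize(q[70:270,150:420,::-1],None,fx=2.9,fy=2.9))
E
```

```text
[ 0.50464271 -0.22977687  0.23114178] [[-0.     0.243  0.97 ]
 [ 0.     0.97  -0.243]
 [-1.     0.    -0.   ]] [-5.46485051e-01  3.91138342e-01  1.73354441e+00  2.07839690e-04
  1.01704667e+00 -3.01064978e-01]
(array([104.1,  -2. ,  -0.7]), [array([ 0.23248002, -0.00450527, -0.01198712]), array([-1.79767519e+02,  1.88050263e-02, -7.06773373e-03])])
```

View pics/scene1b.png

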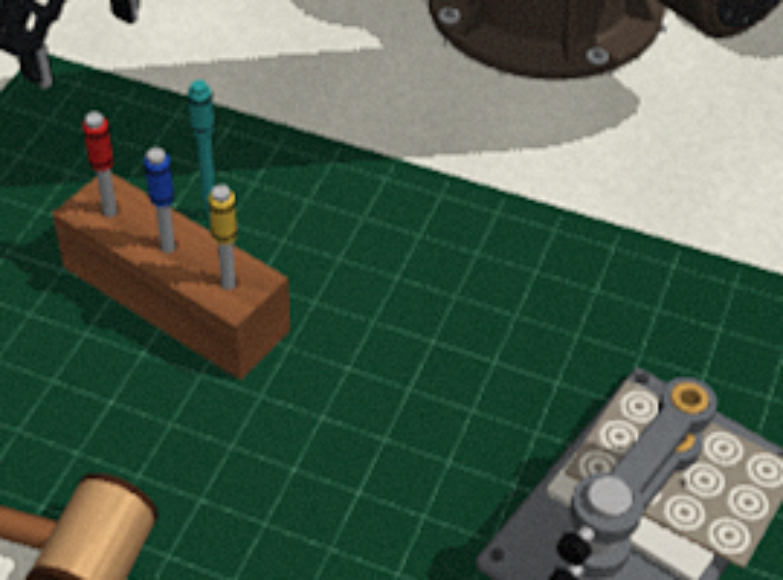

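View pics/top1b.png

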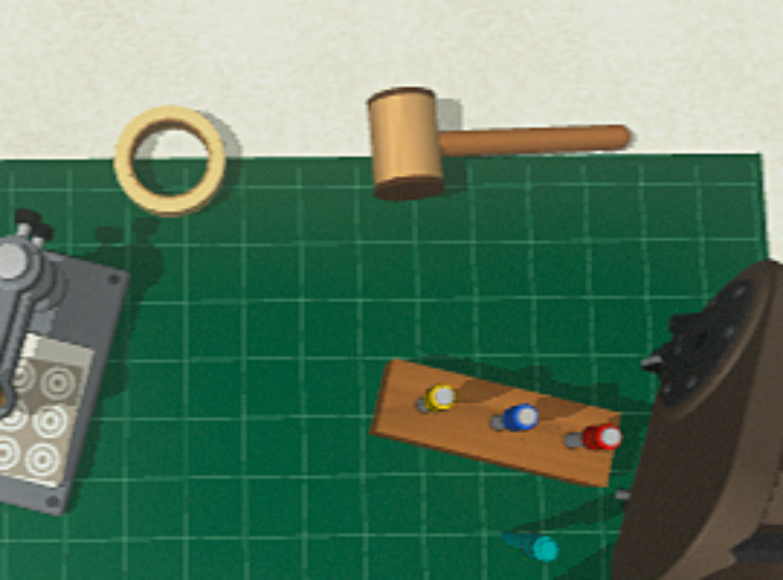

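```bash
python3 - <<'E'
from h import *
for n in("scene","top"):
    for z in(.231,.244): print(n,z,proj(n,np.array([.5046,-.2298,z])))
    for s in(-1,1):
        print(n,"tip",proj(n,np.array([.5046,-.2298,.24])+s*.045*np.array([.97,-.243,0])))
t=np.load("top1.npz")["p"];s=np.load("scene1.npz")["p"]
a=np.hstack([cv2.resize(t[170:260,340:420,::-1],None,fx=5,fy=5,interpolation=0),cv2.resize(s[50:140,140:220,::-1],None,fx=5,fy=5,interpolation=0)])
cv2.imwrite("pics/z1.png",a)
E
```

```text
scene 0.231 [179.78823367  92.00019485]
scene 0.244 [178.99427745  87.35876142]
scene tip [193.19899338  78.32260271]
scene tip [164.69144212  99.71273246]
top 0.231 [369.31173443 218.99675736]
top 0.244 [371.53998151 218.76942038]
top tip [366.63603856 240.58749145]
top tip [374.99154887 197.42380014]
```

View pics/z1.png

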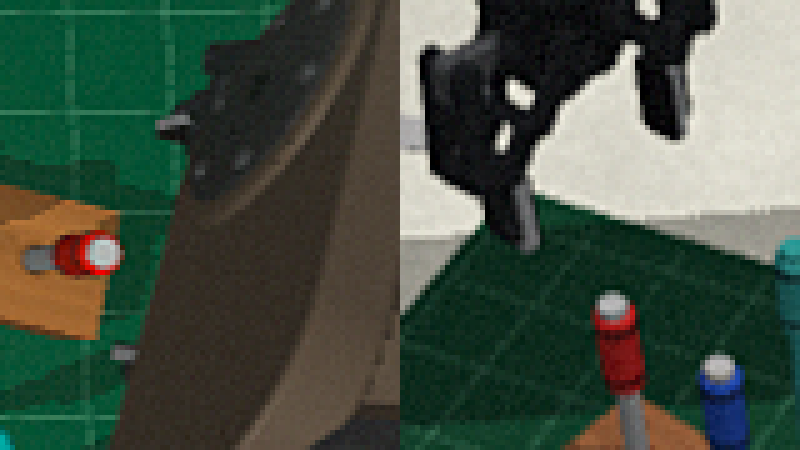

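The fingertips in both views match the projections. I'll descend to sleeve height with jaws open, then close gently.

move_arm(
  motion=[
    {"tx": 0.02,"ty": -0.002,"tz": -0.0005,"ax": 0,"ay": 0,"az": 0,"gripper": -1},
    {"tx": 0.045,"ty": -0.002,"tz": -0.0005,"ax": 0,"ay": 0,"az": 0,"gripper": -1},
    {"tx": 0.07,"ty": -0.002,"tz": -0.0005,"ax": 0,"ay": 0,"az": 0,"gripper": -1},
    {"tx": 0.09,"ty": -0.002,"tz": -0.0005,"ax": 0,"ay": 0,"az": 0,"gripper": -1},
    {"tx": 0.104,"ty": -0.002,"tz": -0.0005,"ax": 0,"ay": 0,"az": 0,"gripper": -1},
    {"tx": 0.104,"ty": -0.002,"tz": -0.0005,"ax": 0,"ay": 0,"az": 0,"gripper": -1},
    {"tx": 0.104,"ty": -0.002,"tz": -0.0005,"ax": 0,"ay": 0,"az": 0,"gripper": -1},
  ],
)

```text
t: 2.55
position: [0.5026, -0.2341, 0.1279]
tool_rot: [0.702, 0.088, 0.701, -0.088]
force: [-0.3, 0.9, 0.2]
finger_gap: 1.006
```

```bash
python3 - <<'E'
from h import *
p,R,s=toolR(); print(p,s["force"],s["t"])
q,d=eyes.read_camera("scene"); np.savez("scene2.npz",p=q,d=d)
q2,d2=eyes.read_camera("top")
a=np.hstack([cv2.resize(q2[170:260,330:410,::-1],None,fx=5,fy=5,interpolation=0),cv2.resize(q[80:170,150:230,::-1],None,fx=5,fy=5,interpolation=0)])
cv2.imwrite("pics/z2.png",a)
E
```

```text
[ 0.50263198 -0.23410624  0.12793806] [-0.34897276  0.93699381  0.20331461] 2.55
```

View pics/z2.png

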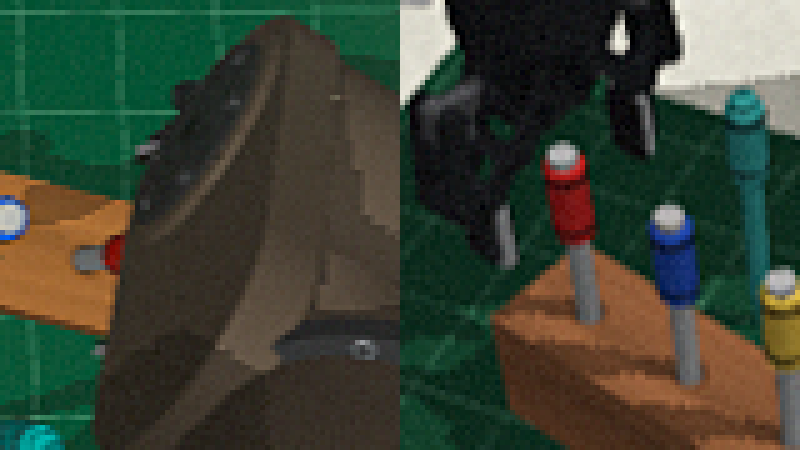

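The red sleeve sits midway between the two open pads, at about (573,205) in the right-hand crop, so I'll close.

move_arm(
  motion=[
    {"tx": 0,"ty": 0,"tz": 0,"ax": 0,"ay": 0,"az": 0,"gripper": -0.3},
    {"tx": 0,"ty": 0,"tz": 0,"ax": 0,"ay": 0,"az": 0,"gripper": 0},
    {"tx": 0,"ty": 0,"tz": 0,"ax": 0,"ay": 0,"az": 0,"gripper": 0.3},
    {"tx": 0,"ty": 0,"tz": 0,"ax": 0,"ay": 0,"az": 0,"gripper": 0.5},
    {"tx": 0,"ty": 0,"tz": 0,"ax": 0,"ay": 0,"az": 0,"gripper": 0.7},
    {"tx": 0,"ty": 0,"tz": 0,"ax": 0,"ay": 0,"az": 0,"gripper": 1},
    {"tx": 0,"ty": 0,"tz": 0,"ax": 0,"ay": 0,"az": 0,"gripper": 1},
    {"tx": 0,"ty": 0,"tz": 0,"ax": 0,"ay": 0,"az": 0,"gripper": 1},
    {"tx": 0,"ty": 0,"tz": 0,"ax": 0,"ay": 0,"az": 0,"gripper": 1},
  ],
  grip_force=50,
)

```text
t: 3.78
position: [0.5025, -0.2337, 0.1274]
tool_rot: [0.702, 0.088, 0.702, -0.088]
force: [0.4, -0.2, 3.6]
finger_gap: 0.221
```

```bash
python3 - <<'E'
from h import *
p,R,s=toolR(); print(p,s["force"],s["ft_torque"],s["t"],s["finger_gap"]*85)
E
```

```text
[ 0.50254631 -0.23373712  0.12742121] [ 0.38522523 -0.24538846  3.64171578] [0.03878258 0.05524185 0.02199693] 3.775 18.816382722881325
```

move_arm(
  motion=[
    {"tx": -0.008,"ty": 0,"tz": 0,"ax": 0,"ay": 0,"az": 0,"gripper": 1},
    {"tx": -0.02,"ty": 0,"tz": 0,"ax": 0,"ay": 0,"az": 0,"gripper": 1},
    {"tx": -0.035,"ty": 0,"tz": 0,"ax": 0,"ay": 0,"az": 0,"gripper": 1},
    {"tx": -0.05,"ty": 0,"tz": 0,"ax": 0,"ay": 0,"az": 0,"gripper": 1},
    {"tx": -0.07,"ty": 0,"tz": 0,"ax": 0,"ay": 0,"az": 0,"gripper": 1},
    {"tx": -0.09,"ty": 0,"tz": 0,"ax": 0,"ay": 0,"az": 0,"gripper": 1},
    {"tx": -0.115,"ty": 0,"tz": 0,"ax": 0,"ay": 0,"az": 0,"gripper": 1},
    {"tx": -0.135,"ty": 0,"tz": 0,"ax": 0,"ay": 0,"az": 0,"gripper": 1},
    {"tx": -0.15,"ty": 0,"tz": 0,"ax": 0,"ay": 0,"az": 0,"gripper": 1},
    {"tx": -0.15,"ty": 0,"tz": 0,"ax": 0,"ay": 0,"az": 0,"gripper": 1},
  ],
)

```text
t: 5.03
position: [0.5027, -0.2338, 0.2784]
tool_rot: [0.702, 0.088, 0.701, -0.088]
force: [-0.7, 0.6, -0.9]
finger_gap: 0.222
```

```bash
python3 - <<'E'
from h import *
p,R,s=toolR(); print(p,s["force"],s["t"],s["finger_gap"]*85,s["joint_pos"])
q,d=eyes.read_camera("scene"); np.savez("scene3.npz",p=q,d=d)
cv2.imwrite("pics/s3.png",cv2.resize(q[20:200,120:280,::-1],None,fx=3.3,fy=3.3,interpolation=0))
r=np.array([.548,.270]); 
print(plan([.548,.270,.278]),np.hypot(*r))
E
```

```text
[ 0.50268009 -0.23376028  0.27844853] [-0.67451016  0.56749144 -0.88489061] 5.025 18.874645557090968 [-5.54411600e-01  3.43077391e-01  1.67225060e+00 -5.61587973e-05
  1.12417891e+00 -3.04674624e-01]
(array([ -0.7, 499.2, -80.3]), None) 0.6109042478163006
```

View pics/s3.png

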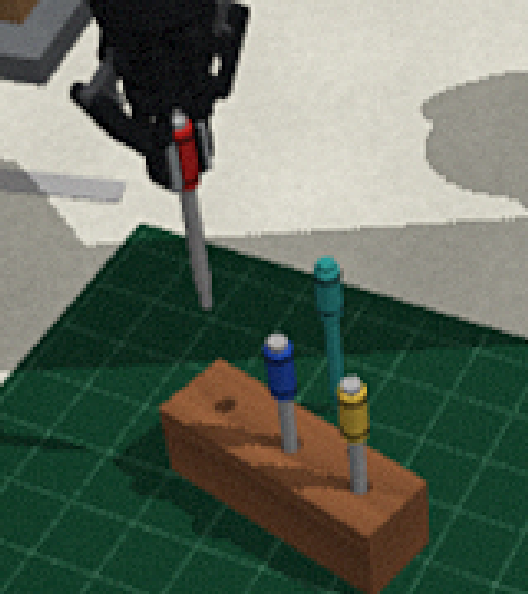

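The red punch is held and hangs straight, clear of the block; its tip is at about (207,308) in the crop. I'll raise it well above the other punches (tops at 0.174 m) before crossing.

move_arm(
  motion=[
    {"tx": -0.02,"ty": 0,"tz": 0,"ax": 0,"ay": 0,"az": 0,"gripper": 1},
    {"tx": -0.045,"ty": 0,"tz": 0,"ax": 0,"ay": 0,"az": 0,"gripper": 1},
    {"tx": -0.06,"ty": 0.02,"tz": -0.003,"ax": 0,"ay": 0,"az": 0,"gripper": 1},
    {"tx": -0.06,"ty": 0.05,"tz": -0.008,"ax": 0,"ay": 0,"az": 0,"gripper": 1},
    {"tx": -0.06,"ty": 0.09,"tz": -0.015,"ax": 0,"ay": 0,"az": 0,"gripper": 1},
    {"tx": -0.06,"ty": 0.13,"tz": -0.021,"ax": 0,"ay": 0,"az": 0,"gripper": 1},
    {"tx": -0.06,"ty": 0.17,"tz": -0.027,"ax": 0,"ay": 0,"az": 0,"gripper": 1},
    {"tx": -0.06,"ty": 0.21,"tz": -0.034,"ax": 0,"ay": 0,"az": 0,"gripper": 1},
    {"tx": -0.06,"ty": 0.25,"tz": -0.04,"ax": 0,"ay": 0,"az": 0,"gripper": 1},
    {"tx": -0.06,"ty": 0.29,"tz": -0.047,"ax": 0,"ay": 0,"az": 0,"gripper": 1},
    {"tx": -0.06,"ty": 0.33,"tz": -0.053,"ax": 0,"ay": 0,"az": 0,"gripper": 1},
    {"tx": -0.06,"ty": 0.37,"tz": -0.06,"ax": 0,"ay": 0,"az": 0,"gripper": 1},
    {"tx": -0.06,"ty": 0.41,"tz": -0.066,"ax": 0,"ay": 0,"az": 0,"gripper": 1},
    {"tx": -0.06,"ty": 0.45,"tz": -0.072,"ax": 0,"ay": 0,"az": 0,"gripper": 1},
    {"tx": -0.06,"ty": 0.48,"tz": -0.077,"ax": 0,"ay": 0,"az": 0,"gripper": 1},
    {"tx": -0.06,"ty": 0.4985,"tz": -0.08,"ax": 0,"ay": 0,"az": 0,"gripper": 1},
    {"tx": -0.06,"ty": 0.4985,"tz": -0.08,"ax": 0,"ay": 0,"az": 0,"gripper": 1},
    {"tx": -0.06,"ty": 0.4985,"tz": -0.08,"ax": 0,"ay": 0,"az": 0,"gripper": 1},
  ],
)

```text
t: 7.32
position: [0.548, 0.2686, 0.3371]
tool_rot: [0.701, 0.088, 0.702, -0.088]
force: [-0.3, -0.8, -1.6]
finger_gap: 0.219
```

```bash
cat > look.py <<'E'
import sys
from h import *
k=sys.argv[1]
p,R,s=toolR(); print(p.round(4),s["force"].round(2),s["t"],s["finger_gap"]*85, R.round(3).tolist())
q,d=eyes.read_camera("scene"); np.savez(f"scene{k}.npz",p=q,d=d)
p,R,s=toolR(); print(p.round(4))
t,d=eyes.read_camera("top"); np.savez(f"top{k}.npz",p=t,d=d)
a=np.hstack([cv2.resize(q[120:260,330:450,::-1],None,fx=4,fy=4,interpolation=0),cv2.resize(t[130:270,90:170,::-1],None,fx=4,fy=4,interpolation=0)])
cv2.imwrite(f"pics/k{k}.png",a)
tcp=p+R@[0,0,0]
print("pred tip px",proj("scene",tcp-[0,0,.109]),"top",proj("top",tcp-[0,0,.109]))
E
python3 look.py 4
```

```text
[0.548  0.2686 0.3371] [-0.28 -0.75 -1.6 ] 7.325 18.609826525544744 [[-0.0, 0.247, 0.969], [-0.0, 0.969, -0.247], [-1.0, -0.001, -0.0]]
[0.5481 0.2684 0.3372]
pred tip px [397.7930758  175.52650061] top [127.17060224 200.93282091]
```

View pics/k4.png

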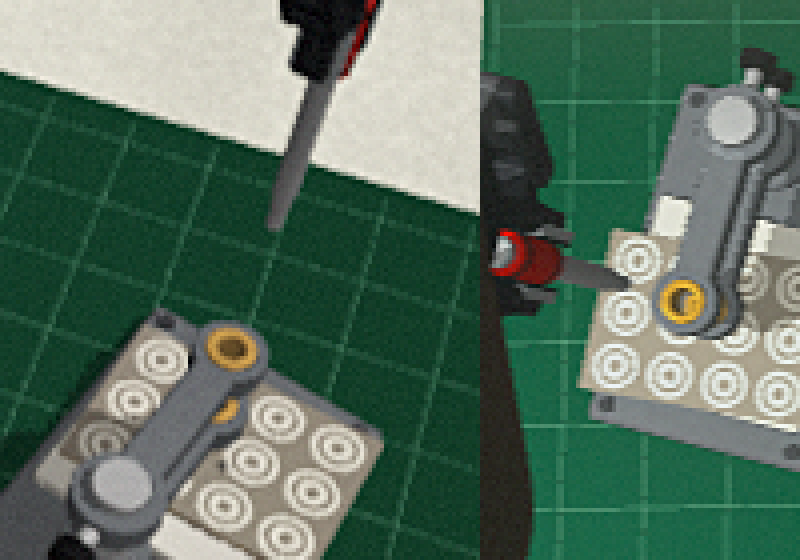

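Both views show the tip: scene (397.8,176.5) and top (127.5,200.3), each within about 1 px of where the hand pose predicts it. I'll come down to about 12 mm above the upper guide and measure tip against ring.

move_arm(
  motion=[
    {"tx": 0.015,"ty": 0,"tz": 0,"ax": 0,"ay": 0,"az": 0,"gripper": 1},
    {"tx": 0.035,"ty": 0,"tz": 0,"ax": 0,"ay": 0,"az": 0,"gripper": 1},
    {"tx": 0.055,"ty": 0,"tz": 0,"ax": 0,"ay": 0,"az": 0,"gripper": 1},
    {"tx": 0.07,"ty": 0,"tz": 0,"ax": 0,"ay": 0,"az": 0,"gripper": 1},
    {"tx": 0.082,"ty": 0,"tz": 0,"ax": 0,"ay": 0,"az": 0,"gripper": 1},
    {"tx": 0.087,"ty": 0,"tz": 0,"ax": 0,"ay": 0,"az": 0,"gripper": 1},
    {"tx": 0.087,"ty": 0,"tz": 0,"ax": 0,"ay": 0,"az": 0,"gripper": 1},
    {"tx": 0.087,"ty": 0,"tz": 0,"ax": 0,"ay": 0,"az": 0,"gripper": 1},
  ],
)

```text
t: 8.43
position: [0.5484, 0.2692, 0.2508]
tool_rot: [0.702, 0.088, 0.701, -0.088]
force: [0.4, 0.5, -0.9]
finger_gap: 0.219
```

```bash
sed -i 's/q\[120:260,330:450,::-1\],None,fx=4,fy=4/q[160:230,350:430,::-1],None,fx=5,fy=5/; s/t\[130:270,90:170,::-1\],None,fx=4,fy=4/t[170:240,100:180,::-1],None,fx=5,fy=5/' look.py
python3 look.py 5
```

```text
[0.5484 0.2692 0.2508] [ 0.41  0.45 -0.85] 8.425 18.577453790879986 [[0.001, 0.247, 0.969], [0.0, 0.969, -0.247], [-1.0, 0.0, 0.001]]
[0.5483 0.2692 0.2508]
pred tip px [388.95466308 203.01050986] top [139.44301788 204.06421944]
```

View pics/k5.png

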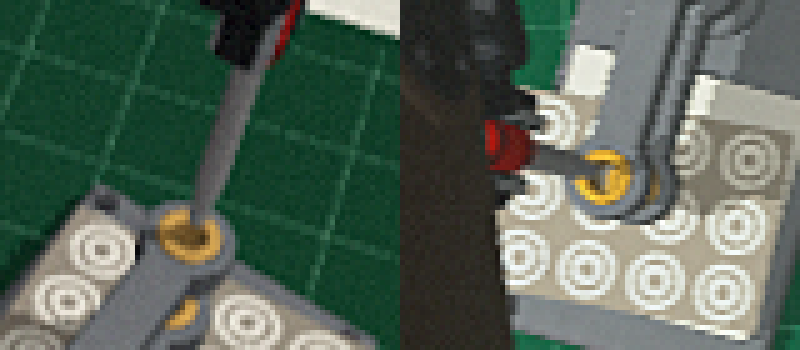

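```bash
python3 - <<'E'
from h import *
A=[]
for n,x,y in(("scene",376,190),("top",128,194)):
    a=np.load(n+"0.npz")["p"].astype(int);b=np.load(n+"5.npz")["p"].astype(int)
    D=np.abs(a-b).max(2)[y:y+22,x:x+22]
    A.append(cv2.resize(b[y:y+22,x:x+22,::-1].astype(np.uint8),None,fx=17,fy=17,interpolation=0))
    print(n,x,y);print("\n".join(" ".join(f"{v:3d}" for v in r) for r in D))
cv2.imwrite("pics/t5.png",np.hstack(A))
z=.1418
P=np.array([.5484,.2692,z])
for n in("scene","top"):
    for r in(np.array([0,0,0]),):print(proj(n,P),"ring pred at scene/top est",proj(n,np.array([.5478,.2702,.128])))
E
```

```text
scene 376 190
  3   7   6   7   5   7  10   7   8  11   5   4   5   2  22  55  61  76  68  79  71  29
  6   6   7   2   9   4   7   5  11   5   4  10   5   3  19  56  60  72  66  56  80  15
  8   5   4  10  10   6  11  10   2   3   3   6   2  18  37  69  73  79  72  61  78  12
 10   3   8   6   5   4   2   5   4   4   6   5   7  17  53  58  74  70  73  75  28   6
  9   9   7   4   8   5   9  11   7   8  10   7   8  18  62  66  72  69  64  76   3   9
 11   4  15   4   5  11   8   8   7   4   5  13  13  35  68  74  84  66  63  68  10   5
  2   4   8   6   4   7   8   8   4  18   7  10  11  52  68  71  77  73  72  24   3   5
 13   4   8   2  10   4  13   7   3   9   8  13  12  50  65  84  70  72  61   8   5   1
  4   4   6  13   6  12   5   8  11   7   8   5  18  45  53  68  68  47  36  15   6   4
  5   4   5   3   5  12   7  10   4   6  13  14  15  50  63  67  65  33   7   9   5   7
  6   9   8  10   4   6   4  10   4  13  13   3   3   9  57  71  42  13   4   5   2   7
 14   8  12   6   9   6  12  14  12   7  17   5  23  21  16  25  17   7   9   9   4   6
 13  17   2   3   6   7  13   
[... 2261 characters left out ...]
   9  13
 13  19  16  19  17  10  10   6  12   8  13  15  22  11   4  11  13   9  12   5   8   1
 15  18  15  15  14  13  14  12  17  12   6   8  11  13  10  13  15   8   4   7   6  10
 17  18  11  15  11  16  16  22  15   8  10  16   8  14  14   6   7  11  11  10  15  10
 18  18  13  17  19  12  15  19  17  19  11   4   9   6   7   7   6   9  14   9  10  13
 11  12  13  10  10  13  15  15  20  18  19  16  16  15  23  20   7  10   9   6   9   1
 17  14  14  15  15  13  19  14  16  19  11  13  15  11  18  20  16  18  10  18  20  17
[388.9506808  203.03742062] ring pred at scene/top est [388.14103188 206.99129303]
[139.4423037 204.0423873] ring pred at scene/top est [140.7847168  204.76058329]
```

View pics/t5.png

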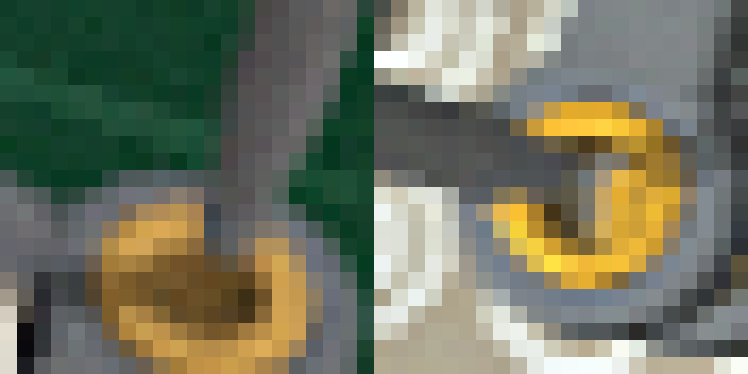

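```bash
python3 - <<'E'
from h import *
for n,t,r in(("scene",(389.2,203.4),(387.39,206.73)),("top",(139.1,204.6),(140.1,204.73))):
    a=onz(n,t,.1418);b=onz(n,r,.128);print(n,a.round(4),b.round(4),(b-a)[:2].round(4))
E
```

```text
scene [0.5491 0.2699 0.1418] [0.5478 0.2686 0.128 ] [-0.0013 -0.0013]
top [0.5471 0.27   0.1418] [0.5479 0.2718 0.128 ] [0.0008 0.0018]
```

Averaged over the two views, the tip is within about 1.5 mm of the guide axis, and the cutting end has 3.5 mm of clearance. I'll enter slowly and watch the side force.

move_arm(
  motion=[
    {"tx": 0.006,"ty": 0,"tz": 0,"ax": 0,"ay": 0,"az": 0,"gripper": 1},
    {"tx": 0.012,"ty": 0,"tz": 0,"ax": 0,"ay": 0,"az": 0,"gripper": 1},
    {"tx": 0.018,"ty": 0,"tz": 0,"ax": 0,"ay": 0,"az": 0,"gripper": 1},
    {"tx": 0.024,"ty": 0,"tz": 0,"ax": 0,"ay": 0,"az": 0,"gripper": 1},
    {"tx": 0.024,"ty": 0,"tz": 0,"ax": 0,"ay": 0,"az": 0,"gripper": 1},
  ],
)

```text
t: 9.15
position: [0.548, 0.2691, 0.2256]
tool_rot: [0.701, 0.088, 0.702, -0.088]
force: [0.2, 0.4, -0.2]
finger_gap: 0.22
```

```bash
python3 look.py 6; python3 - <<'E'
from h import *
A=[]
for n,x,y in(("scene",376,186),("top",124,194)):
    b=np.load(n+"6.npz")["p"]
    A.append(cv2.resize(b[y:y+26,x:x+26,::-1],None,fx=15,fy=15,interpolation=0))
cv2.imwrite("pics/t6.png",np.hstack(A))
E
```

```text
[0.548  0.2691 0.2256] [ 0.23  0.45 -0.17] 9.15 18.733775740697965 [[-0.001, 0.247, 0.969], [-0.0, 0.969, -0.247], [-1.0, -0.001, -0.001]]
[0.5482 0.2691 0.2261]
pred tip px [386.52693403 210.07678356] top [142.62083364 204.9501413 ]
```

View pics/t6.png

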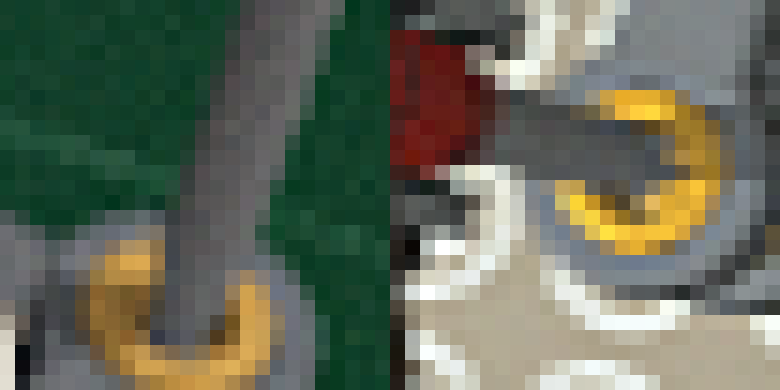

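```bash
python3 - <<'E'
from h import *
print("pose5 tip tri",tri((389.2,203.4),(139.1,204.6)),"expect z .1418")
print("pose4 tip tri",tri((397.7,175.6),(127.0,200.4)),"expect z .228")
for n in("scene","top"):
    f,cx,cy,E=cal(n); print(n,"cam",(-E[:3,:3].T@E[:3,3]).round(3)); o,d=ray(n,proj(n,np.array([.548,.27,.13]))); print((d/d[2]).round(2))
# head top / red blob of held punch vs initial red blob in hole
for k in(3,4,5,6):
    for n in("scene","top"):
        try: print(k,n,blobs(np.load(f"{n}{k}.npz")["p"],"red"))
        except Exception as e: pass
A=[]
for n,x,y in(("scene",385,140),("top",105,185)):
    b=np.load(n+"4.npz")["p"]
    A.append(cv2.resize(b[y:y+42,x:x+26,::-1],None,fx=13,fy=13,interpolation=0))
cv2.imwrite("pics/t4.png",np.hstack(A))
E
```

```text
pose5 tip tri (array([0.54737192, 0.27020119, 0.1398869 ]), np.float64(0.000664528472634919)) expect z .1418
pose4 tip tri (array([0.54913184, 0.26835491, 0.22915418]), np.float64(0.00019264920717232875)) expect z .228
scene cam [1.2   0.271 0.939]
[0.81 0.   1.  ]
top cam [0.482 0.024 0.954]
[-0.08 -0.3   1.  ]
3 scene [([172, 56, 8, 22, 95], [176.27, 66.76])]
4 scene [([421, 118, 3, 5, 11], [422.09, 120.27]), ([415, 125, 7, 14, 24], [418.33, 131.12])]
4 top [([92, 187, 18, 14, 131], [102.08, 194.47])]
5 scene [([405, 160, 5, 11, 19], [407.05, 164.58])]
5 top [([117, 194, 10, 10, 72], [120.89, 198.69])]
6 scene [([402, 169, 5, 10, 16], [403.94, 173.38])]
6 top [([122, 196, 9, 10, 59], [125.88, 200.22])]
```

View pics/t4.png

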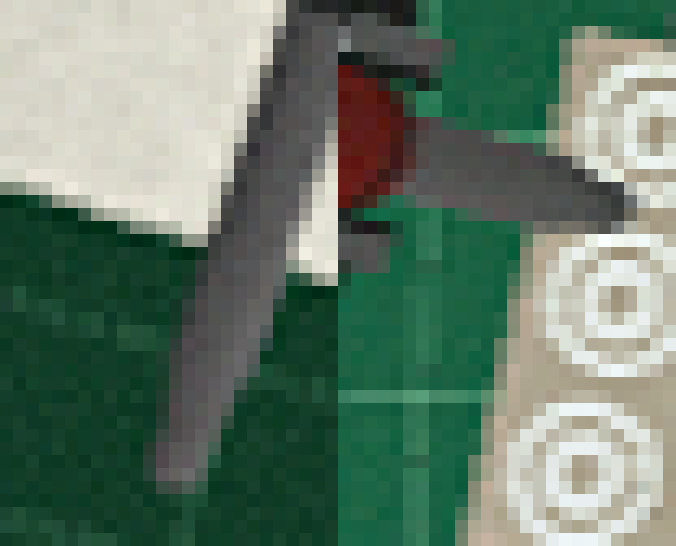

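```bash
python3 - <<'E'
from h import *
# rod midline in scene pose 6 & 5 & 4: row-wise change mask vs image 0 in green/light background
T={4:[.5481,.2684,.3372],5:[.5483,.2692,.2508],6:[.5481,.2691,.2258]}
for k in(4,5,6):
  for n in("scene","top"):
    a=cv2.GaussianBlur(np.load(n+"0.npz")["p"],(3,3),0).astype(int);b=cv2.GaussianBlur(np.load(f"{n}{k}.npz")["p"],(3,3),0).astype(int)
    m=np.abs(a-b).max(2)>32
    tcp=np.array(T[k]); out=[]
    for h in np.arange(.032,.085,.004):   # height above tip, shank
        c=proj(n,tcp+[0,0,h-.109]); e=proj(n,tcp+[0,0,h-.107])-c
        # scan perpendicular
        u=np.array([-e[1],e[0]])/np.linalg.norm(e); s=np.arange(-7,7.01,.1)
        q=c+s[:,None]*u; v=cv2.remap(m.astype(np.float32),q[:,0].astype(np.float32)[None],q[:,1].astype(np.float32)[None],1)[0]>.5
        if v[70] :
            i=70
            while i>0 and v[i-1]: i-=1
            j=70
            while j<140 and v[j+1]: j+=1
            out.append((round(1000*h),round((s[i]+s[j])/2,1),round(s[j]-s[i],1)))
    print(k,n,u.round(2),out)
E
```

```text
4 scene [0.95 0.32] [(32, np.float64(0.4), np.float64(6.2)), (36, np.float64(0.5), np.float64(6.2)), (40, np.float64(0.3), np.float64(6.2)), (48, np.float64(-0.2), np.float64(5.8)), (52, np.float64(-0.0), np.float64(7.2)), (56, np.float64(0.1), np.float64(6.4)), (60, np.float64(-0.0), np.float64(7.2)), (64, np.float64(-0.2), np.float64(6.9)), (68, np.float64(-0.0), np.float64(7.2)), (72, np.float64(0.4), np.float64(7.3)), (76, np.float64(-0.0), np.float64(7.2)), (80, np.float64(0.4), np.float64(7.3)), (84, np.float64(-0.1), np.float64(7.1))]
4 top [ 0.25 -0.97] [(32, np.float64(0.0), np.float64(6.1)), (36, np.float64(0.2), np.float64(5.4)), (40, np.float64(0.2), np.float64(4.9)), (44, np.float64(1.2), np.float64(2.5)), (52, np.float64(-0.3), np.float64(5.4)), (56, np.float64(-0.2), np.float64(6.1)), (60, np.float64(-0.2), np.float64(5.8)), (64, np.float64(-0.1), np.float64(5.1)), (68, np.float64(-0.2), np.float64(5.0)), (72, np.float64(-0.5), np.float64(5.1)), (76, np.float64(-0.5), np.float64(4.7)), (80, np.float64(-0.4), np.float64(4.1)), (84, np.float64(-0.2), np.float64(4.9))]
5 
[... 1546 characters left out ...]
, np.float64(0.4), np.float64(5.6)), (76, np.float64(0.3), np.float64(6.2)), (80, np.float64(0.3), np.float64(5.4)), (84, np.float64(0.4), np.float64(6.2))]
6 top [ 0.25 -0.97] [(36, np.float64(0.4), np.float64(4.3)), (40, np.float64(0.6), np.float64(4.8)), (44, np.float64(0.1), np.float64(6.0)), (48, np.float64(-0.0), np.float64(5.8)), (52, np.float64(0.2), np.float64(5.2)), (56, np.float64(0.1), np.float64(5.0)), (60, np.float64(-0.1), np.float64(5.1)), (64, np.float64(-0.0), np.float64(4.6)), (68, np.float64(0.1), np.float64(4.1)), (72, np.float64(0.2), np.float64(4.4)), (76, np.float64(0.3), np.float64(5.0)), (80, np.float64(0.2), np.float64(5.0)), (84, np.float64(0.1), np.float64(5.2))]
```

```bash
python3 - <<'E'
from h import *
P=np.array([.5481,.2691,.128]); A=[];b=[]
for n,r,off in(("scene",(387.4,206.7),.35),("top",(140.1,204.73),.1)):
    c=proj(n,P);e=proj(n,P+[0,0,.002])-c;u=np.array([-e[1],e[0]])/np.linalg.norm(e)
    d=(np.array(r)-c)@u-off
    J=[((proj(n,P+dx)-c)@u)/.001 for dx in(np.array([.001,0,0]),np.array([0,.001,0]))]
    A.append(J);b.append(d);print(n,d,J)
print("ring-rod (m):",np.linalg.solve(A,b))
E
```

```text
scene -0.5951874010044242 [np.float64(-1.1473130510576428), np.float64(499.8595781043742)]
top -0.4875310452646876 [np.float64(415.55604483687665), np.float64(-111.47087646114063)]
ring-rod (m): [-0.00149352 -0.00119414]
```

The rod hangs upright, with no tilt against the hand pose. The perpendicular offsets from the two views say it should shift about (-1.3, -1.1) mm to centre in the guide, so I'll correct that and lower slowly.

move_arm(
  motion=[
    {"tx": 0,"ty": -0.0007,"tz": -0.0005,"ax": 0,"ay": 0,"az": 0,"gripper": 1},
    {"tx": 0,"ty": -0.0014,"tz": -0.0009,"ax": 0,"ay": 0,"az": 0,"gripper": 1},
    {"tx": 0.003,"ty": -0.0014,"tz": -0.0009,"ax": 0,"ay": 0,"az": 0,"gripper": 1},
    {"tx": 0.006,"ty": -0.0014,"tz": -0.0009,"ax": 0,"ay": 0,"az": 0,"gripper": 1},
    {"tx": 0.009,"ty": -0.0014,"tz": -0.0009,"ax": 0,"ay": 0,"az": 0,"gripper": 1},
    {"tx": 0.012,"ty": -0.0014,"tz": -0.0009,"ax": 0,"ay": 0,"az": 0,"gripper": 1},
    {"tx": 0.012,"ty": -0.0014,"tz": -0.0009,"ax": 0,"ay": 0,"az": 0,"gripper": 1},
  ],
)

```text
t: 10.12
position: [0.5469, 0.268, 0.2139]
tool_rot: [0.701, 0.088, 0.702, -0.088]
force: [0.2, -0.2, -1.6]
finger_gap: 0.218
```

```bash
python3 look.py 7
```

```text
[0.5469 0.268  0.2139] [ 0.22 -0.22 -1.61] 10.125 18.554400464101544 [[-0.0, 0.247, 0.969], [-0.0, 0.969, -0.247], [-1.0, -0.0, -0.0]]
[0.547  0.268  0.2141]
pred tip px [385.01374341 212.80995914] top [144.53432131 205.81975993]
```

View pics/k7.png

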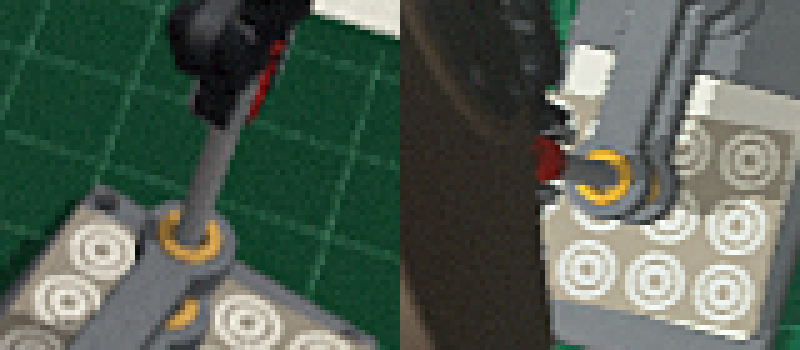

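The rod is now centred in the brass ring in both views and there is no contact force. Next the shank goes in.

move_arm(
  motion=[
    {"tx": 0.003,"ty": 0,"tz": 0,"ax": 0,"ay": 0,"az": 0,"gripper": 1},
    {"tx": 0.006,"ty": 0,"tz": 0,"ax": 0,"ay": 0,"az": 0,"gripper": 1},
    {"tx": 0.009,"ty": 0,"tz": 0,"ax": 0,"ay": 0,"az": 0,"gripper": 1},
    {"tx": 0.012,"ty": 0,"tz": 0,"ax": 0,"ay": 0,"az": 0,"gripper": 1},
    {"tx": 0.012,"ty": 0,"tz": 0,"ax": 0,"ay": 0,"az": 0,"gripper": 1},
  ],
)

```text
t: 10.85
position: [0.5469, 0.268, 0.202]
tool_rot: [0.701, 0.088, 0.702, -0.088]
force: [-0.2, 0.1, -1.3]
finger_gap: 0.218
```

```bash
python3 look.py 8;python3 - <<'E'
from h import *
A=[]
for n,x,y in(("scene",370,190),("top",124,194)):
    b=np.load(n+"8.npz")["p"]
    A.append(cv2.resize(b[y:y+36,x:x+30,::-1],None,fx=13,fy=13,interpolation=0))
cv2.imwrite("pics/t8.png",np.hstack(A))
E
```

```text
[0.5469 0.268  0.202 ] [-0.25  0.07 -1.28] 10.85 18.55715468454201 [[-0.0, 0.247, 0.969], [-0.0, 0.969, -0.247], [-1.0, -0.0, -0.0]]
[0.547  0.268  0.2022]
pred tip px [383.90719478 216.11782706] top [145.93997708 206.16919423]
```

View pics/t8.png

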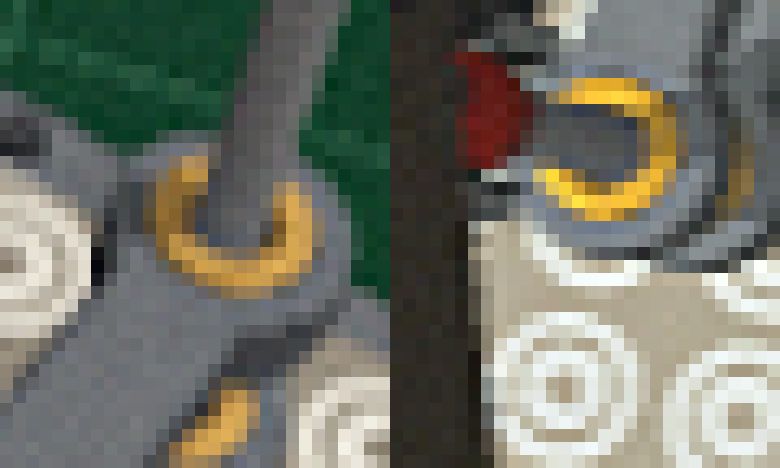

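move_arm(
  motion=[
    {"tx": 0.004,"ty": -0.0004,"tz": 0,"ax": 0,"ay": 0,"az": 0,"gripper": 1},
    {"tx": 0.008,"ty": -0.0004,"tz": 0,"ax": 0,"ay": 0,"az": 0,"gripper": 1},
    {"tx": 0.012,"ty": -0.0004,"tz": 0,"ax": 0,"ay": 0,"az": 0,"gripper": 1},
    {"tx": 0.016,"ty": -0.0004,"tz": 0,"ax": 0,"ay": 0,"az": 0,"gripper": 1},
    {"tx": 0.02,"ty": -0.0004,"tz": 0,"ax": 0,"ay": 0,"az": 0,"gripper": 1},
    {"tx": 0.02,"ty": -0.0004,"tz": 0,"ax": 0,"ay": 0,"az": 0,"gripper": 1},
  ],
)

```text
t: 11.7
position: [0.5468, 0.2676, 0.1819]
tool_rot: [0.701, 0.088, 0.702, -0.088]
force: [-0.5, -0.3, -0.7]
finger_gap: 0.217
```

```bash
python3 look.py 9
```

```text
[0.5468 0.2676 0.1819] [-0.5  -0.32 -0.74] 11.7 18.438021543223183 [[-0.001, 0.247, 0.969], [-0.0, 0.969, -0.247], [-1.0, -0.0, -0.0]]
[0.5468 0.2676 0.1822]
pred tip px [381.93645133 221.39578902] top [148.36557508 206.79089774]
```

View pics/k9.png

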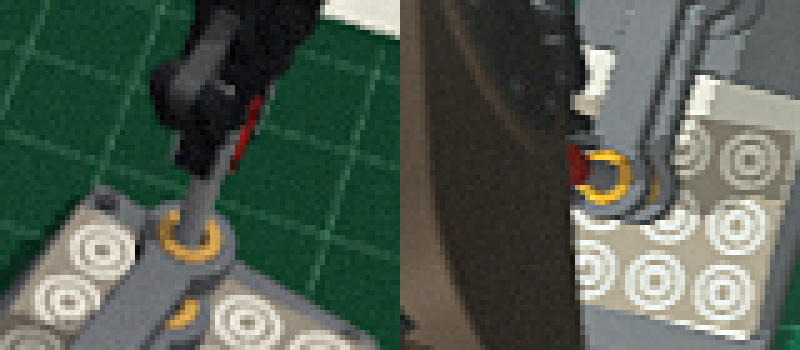

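move_arm(
  motion=[
    {"tx": 0.004,"ty": 0,"tz": 0,"ax": 0,"ay": 0,"az": 0,"gripper": 1},
    {"tx": 0.008,"ty": 0,"tz": 0,"ax": 0,"ay": 0,"az": 0,"gripper": 1},
    {"tx": 0.012,"ty": 0,"tz": 0,"ax": 0,"ay": 0,"az": 0,"gripper": 1},
    {"tx": 0.016,"ty": 0,"tz": 0,"ax": 0,"ay": 0,"az": 0,"gripper": 1},
    {"tx": 0.019,"ty": 0,"tz": 0,"ax": 0,"ay": 0,"az": 0,"gripper": 1},
    {"tx": 0.022,"ty": 0,"tz": 0,"ax": 0,"ay": 0,"az": 0,"gripper": 1},
    {"tx": 0.022,"ty": 0,"tz": 0,"ax": 0,"ay": 0,"az": 0,"gripper": 1},
  ],
)

```text
t: 12.68
position: [0.5468, 0.2676, 0.16]
tool_rot: [0.702, 0.088, 0.702, -0.088]
force: [-0.2, -0.0, -1.6]
finger_gap: 0.221
```

```bash
python3 look.py 10; python3 - <<'E'
from h import *
A=[]
for n,x,y in(("scene",370,175),("top",124,180)):
    b=np.load(n+"10.npz")["p"]
    A.append(cv2.resize(b[y:y+44,x:x+30,::-1],None,fx=13,fy=13,interpolation=0))
cv2.imwrite("pics/t10.png",np.hstack(A))
E
```

```text
[0.5468 0.2676 0.16  ] [-0.15 -0.03 -1.59] 12.675 18.777736824843927 [[-0.0, 0.247, 0.969], [-0.0, 0.969, -0.247], [-1.0, -0.0, -0.0]]
[0.5469 0.2676 0.1602]
pred tip px [380.01688325 227.12663105] top [150.73254231 207.37738852]
```

View pics/t10.png

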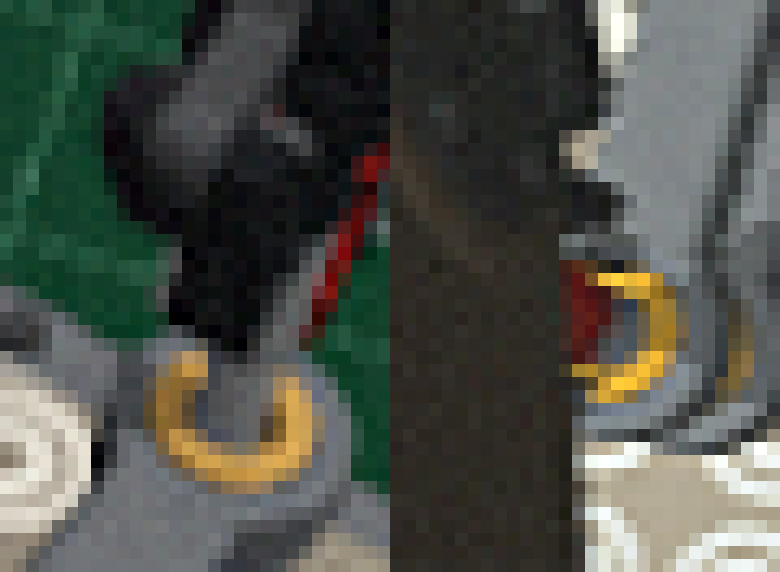

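move_arm(
  motion=[
    {"tx": 0.003,"ty": 0,"tz": 0,"ax": 0,"ay": 0,"az": 0,"gripper": 1},
    {"tx": 0.006,"ty": 0,"tz": 0,"ax": 0,"ay": 0,"az": 0,"gripper": 1},
    {"tx": 0.009,"ty": 0,"tz": 0,"ax": 0,"ay": 0,"az": 0,"gripper": 1},
    {"tx": 0.011,"ty": 0,"tz": 0,"ax": 0,"ay": 0,"az": 0,"gripper": 1},
    {"tx": 0.013,"ty": 0,"tz": 0,"ax": 0,"ay": 0,"az": 0,"gripper": 1},
    {"tx": 0.0145,"ty": 0,"tz": 0,"ax": 0,"ay": 0,"az": 0,"gripper": 1},
    {"tx": 0.0145,"ty": 0,"tz": 0,"ax": 0,"ay": 0,"az": 0,"gripper": 1},
    {"tx": 0.0145,"ty": 0,"tz": 0,"ax": 0,"ay": 0,"az": 0,"gripper": 1},
  ],
)

```text
t: 13.78
position: [0.5469, 0.2676, 0.1458]
tool_rot: [0.702, 0.088, 0.702, -0.088]
force: [0.2, 0.7, -1.1]
finger_gap: 0.218
```

```bash
python3 look.py 11; python3 - <<'E'
from h import *
b=np.load("scene11.npz")["p"]
cv2.imwrite("pics/t11.png",cv2.resize(b[170:240,350:430,::-1],None,fx=8,fy=8,interpolation=0))
tcp,R,s=toolR(); r=np.array([.4,.92,0])*.01  # image-right-ish rim of the sleeve
r=np.array([-.398,.917,0])*.01
for h in(.109-.112,.000,.0): pass
print("sleeve bottom right rim expected",proj("scene",tcp+r+[0,0,-.0034]), "pose10",proj("scene",np.array([.5469,.2676,.1602])+r+[0,0,-.0034]))
for k in("0","11"):
    t=np.load(f"top{k}.npz")["p"]; q=np.load(f"scene{k}.npz")["p"]
    print(k,[blobs(q,c,15) for c in("blue","yellow")])
E
```

```text
[0.5469 0.2676 0.1458] [ 0.25  0.66 -1.07] 13.775 18.52779807717921 [[0.0, 0.247, 0.969], [-0.0, 0.969, -0.247], [-1.0, -0.0, 0.0]]
[0.5469 0.2676 0.1458]
pred tip px [378.78433286 230.78085494] top [152.2281835  207.74296932]
sleeve bottom right rim expected [393.33160892 202.0636236 ] pose10 [394.81653226 197.78208199]
0 [[([200, 123, 10, 18, 108], [204.81, 132.47])], [([41, 96, 45, 12, 96], [62.72, 101.48]), ([222, 136, 9, 6, 25], [226.4, 139.2]), ([224, 142, 8, 12, 56], [227.45, 147.38])]]
11 [[([200, 123, 10, 18, 120], [204.87, 132.56])], [([41, 96, 45, 12, 95], [62.99, 101.64]), ([222, 136, 9, 6, 25], [226.64, 139.16]), ([223, 142, 8, 12, 65], [226.8, 147.4])]]
```

View pics/t11.png

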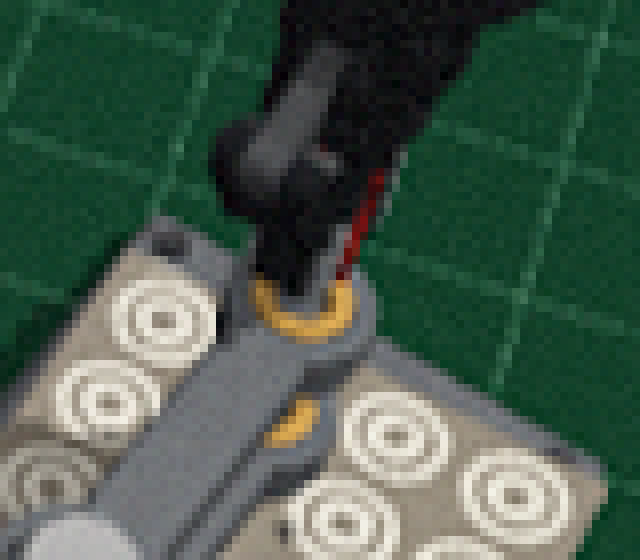

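The sleeve's lower rim is at about (392,204) in the scene picture, where the hand pose predicts it for a tip height of about 36.5 mm. The rod is centred, the force is only the punch's weight, and the other punches' blobs have not moved. Handing in.

```bash
python3 - <<'E'
from h import *
a=np.load("scene0.npz")["p"];b=np.load("scene11.npz")["p"]
for nm,(x,y,w,h) in {"board":(385,220,45,45),"mallet":(92,225,120,62),"tape":(250,270,60,55)}.items():
    A=[cv2.cvtColor(i,cv2.COLOR_RGB2GRAY)[y:y+h,x:x+w].astype(np.float32) for i in(a,b)]
    print(nm,cv2.phaseCorrelate(*A))
print(monitor.sense()["force"]); print(order.job_done())
E
```

```text
board ((0.5094472337256377, 0.5180292737903898), 0.9955734328281732)
mallet ((0.008562346808538734, -0.012802853699874106), 0.9743411466479301)
tape ((-0.013187596180788574, -0.01602146639367774), 0.9825637933943007)
[-0.45303179  0.8108348  -0.67862296]
the job is handed in; nothing more can be done
None
```

The red punch is threaded down through both guides and still gripped; the job is handed in, but no verdict was reported.

**What I did:** I drew the punch out of the block, carried it above the other punches, and corrected it by about 1.5 mm once the tip was in the upper guide. Then I lowered it in small steps.

**Last checks:**
- **Tip height:** about 36.5 mm above the table, roughly 7.5 mm above the board. This comes from the hand height at the grip. Triangulating the tip above the guides agreed within 2 mm, as did the sleeve rim at the end. The tip itself could not be seen once it was inside the guides.
- **Alignment:** the rod stayed centred in the upper ring in the pictures and the tool was vertical. No tilt showed when I measured the rod at the start of the entry. There was no side force above 1 N, and nothing pushed upwards as it would if the tip rested on the board.
- **Grip:** opening reads 18.5 mm on the 20 mm sleeve, unchanged since I picked it up.
- **Other things:** the mallet and tape shifted 0.02 px or less, and the blue and yellow punches stayed within about 0.7 px.

**Checks that disagreed:**
- The two cameras differed by about 3 mm sideways, so I relied on tip-to-ring offsets within each view.
- The board check read exactly (0.5, 0.5) px, about 1 mm. I take this to be an artefact of the odd-sized crop I used, because nothing touched the board.

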